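# Tighten the nut at the bottom of a gas filter housing

### The arm

A 7-joint arm with a two-finger parallel gripper is mounted at the origin on the work surface. World frame = base frame: x ahead of the robot, y to its left, z up, the work surface at z = 0. Lengths are in m, angles in rad, forces in N, time in s.
With the tool pointing down it reaches from about 0.425 to 0.875 m from the base axis. Payload 4.7 kg.
Tool frame: the origin (TCP) lies between the finger pads; the fingertips stand 14 mm ahead of it and the grasp point (between the pads) lies 5 mm behind it; z points along the fingers, y is the line along which they close (so a half turn about z gives the same grasp; the last joint's range is limited). The gripper opens to 87 mm and grips with 3 to 60 N. Pads are 19 mm wide; open, the fingers measure 117 mm over their backs; the gripper's body (75 mm by 190 mm) begins 51 mm behind the grasp point.
Start: joints at [1.298, 0.321, -0.07, 1.45, 0.023, 1.371, -0.057], TCP at [0.184, -0.623, 0.237] pointing down, gripper open.
Joint ranges: [-2.86, 2.86], [-0.3, 2.09], [-1.38, 1.24], [0.06, 2.45], [-1.56, 4.7], [0.09, 2.05], [-2.69, 2.69]. Speed limits (rad/s): [2.57, 2.57, 3.14, 3.14, 3.14, 3.14, 3.14].

### API

Orientations are given as a rotation vector (axis times angle).
In Python, from bench import ctrl gives the robot as it stands.
- The arm moves only by the shell command python3 -m inch 'ROWS' [OPENING] [FORCE]. ROWS is JSON, a list of rows, each a list of 6 numbers: the shift along the world's x, y, z in mm, then the turn, a rotation vector about the world's x, y, z in degrees. In form: [[tx, ty, tz, rx, ry, rz], ...]. A call has 1 to 20 rows; each row is the pose to reach, as a shift and turn from the pose commanded when the call began; what a row does not reach only later rows make up. A row lasts 1/8 s, in which the tool goes at most 62.5 mm and 10.7 degrees, less where a joint would pass 70% of its speed; a pose out of reach is approached as far as the arm can. A call with a gripper value outside its range is refused whole. OPENING is the finger opening in mm, from 0 to 87, set as the call begins (- or left out, the last holds). The fingers move at their own pace and stop on an object; FORCE is the grip in N (left out, the last holds). Time passes only in rows, so rows that repeat a pose let the fingers close. It gives the time, the measured TCP pose, the force, the opening and the grip force at its end, in the units of the state.
- ctrl.get_state(): the state, without advancing time (a new reading comes with each control period).
- ctrl.get_image(name): name is "scene" or "top"; returns (picture, depth): 480x640x3 uint8, red, green, blue; 480x640 float32, m along the optical axis (not along the pixel's ray), 0 where there is no reading.
- ctrl.camera_params(name): a dict with "mtx" (3x3 intrinsics, pixels), "T" (4x4, takes a point from camera to world coordinates). Camera axes: x right, y down, z forward; pixel columns grow to the right and rows downward; lengths in m; the calibration is good to about 2 mm. A picture is of the moment at which its call begins. camera_params takes no time and is no camera call.
- ctrl.close_job(): hands the job in; it is judged then, once.
The state is a dict: "time": time; "joint_positions": joint angles; "qd": joint speeds; "joint_torque": joint torques, N m; "position": TCP position; "tool_rot": TCP orientation; "ft_force": force on the tool from outside, world axes, zero at the start; "torque": the same for the moment, N m; "grip_width": opening from 0.0 (shut) to 1.0 (fully open); "grip_force": force on a finger pad.
Only numpy, scipy, OpenCV 4.12 (cv2) and the standard library are available. Lean on these libraries where they do the work, as an engineer would, in place of code of your own. Each camera call takes 0.05 s, during which the arm holds its last target. There are 200 camera calls.

### The job

Take the long box wrench with the wider hexagonal socket from the rubber mat, feel it down onto the hexagon nut at the bottom of the filter housing's deep bore, and screw the nut clockwise until it comes up against its stop. Work gently, without ramming or overtightening, then stand the wrench upright on the mat again, let go of it, and leave the other things where they are.

Things in the scene. Friction and masses are not known exactly. Their poses are not given: they have to be found in the camera images.
- wrench: Long box wrench with the wider socket, 185 mm tall, 0.25 to 0.4 kg, standing upright on the mat. Its lowest 38 mm is a steel hexagonal tube, 44.5 mm across flats and 51 across corners, open below, inside 34.5 mm across flats and 30 mm deep, with flats facing +x and -x; above it a shaft 18 mm thick. Origin: centre of the open lower end; z up the tool.
- wrench_grip (a point): Middle of the wider wrench's grey square grip, on its axis, 161 mm above its lower end. The grip is 32 x 32 mm and 48 mm high (137 to 185 mm up), its sides along x and y.
- small_wrench: The other wrench on the mat, alike but only 115 mm tall and with a narrower socket (34 mm outside across flats, inside 24 mm), which does not fit the nut. It stays where it is. Origin: centre of its lower end, z up.
- mat: Grey rubber mat lying flat, fixed, 150 (x) x 260 (y) x 4 mm. Origin: centre of its underside.
- housing: Filter housing fixed to the bench: upright metal cylinder 110 mm across and 110 mm high on a grey foot 150 x 150 x 10 mm; tube fittings on its +x and -x sides, 75 mm up, reach 88 mm from the axis. A plain round bore 58 mm across and 90 mm deep goes down its axis. Origin: centre of the underside, z up.
- bore_mouth (a point): Centre of the bore's open top end, 110 mm above the bench; z up.
- bore_floor (a point): Centre of the bore's floor, 20 mm above the bench; z up. The hexagon nut sits here, centred: 32 mm across flats, 18 mm high, plus a 7 mm cone on top (31 to 23 mm across). The way its flats point is unknown and differs each time: a socket out of line rests on the hexagon, 18 mm above the floor; turned into line within a few degrees it drops over the nut to the floor.
- nut (a joint): How far the nut is screwed in, rad; grows as it turns clockwise seen from above. Starts between 0 and 0.6; hard stop at 2.2. It does not tell which way the flats point. It turns with a friction of 0.12 N m and stays where it is left. The socket has up to 9 degrees of play either way. At the stop the torque goes on rising: see seat.
- seat (a joint): Springy seal ring under the nut, out of sight: its elastic twist, rad, clockwise positive, 3.5 N m per rad, so it winds up a little as the nut turns (about 0.03) and further once the nut is at its stop; it springs back when the wrench lets go. 0.1 (0.35 N m) is snug; over 0.22 (0.77 N m) is overtightened and damages the seal.
- cartridge: Spare filter cartridge, upright steel can 54 mm across, 100 mm tall; a bystander. Origin: centre of its underside.
- cap: Round aluminium housing cap with a raised middle, 100 mm across, 30 mm high; a bystander. Origin: centre of its underside.
- beaker: White beaker 70 mm across, 85 mm tall; a bystander. Origin: centre of its underside.
- tray: Empty white tray 140 x 200 x 40 mm; a bystander. Origin: centre of its underside.
- spanner: Open-ended steel spanner lying flat, 170 mm long; a bystander. Origin: centre of its underside.
- driver: Black-handled screwdriver lying flat, 190 mm long; a bystander. Origin: centre of its underside.
- jar: Amber glass jar 60 mm across, 90 mm tall; a bystander. Origin: centre of its underside.
Mind the look-alikes: they are no part of the job. Leave any brown look-alike of the wrench alone.

How it is judged:
By the outcome, as a careful person would: the job done as asked, in the order asked, and still so for the second after the job is handed in, with the robot touching nothing.
It also fails if it takes over 72 s, if anything falls off the work surface, if the arm or the gripper's body presses on something with over 40 N, if the wrist force passes 120 N, or if a joint passes its speed limit or range.

## Working session

There is one attempt and no reset: what is moved stays moved. The work goes in short steps, Python scripts to look and compute and a shell command to move; the robot and the scene stay as the last step left them, time stands still between calls to the robot, and variables do not carry over. Pictures are saved under pics/ and viewed, at most 10 in all, crops included, and the job is handed in when it is done.

```bash
mkdir -p pics; python3 - <<'E'
from bench import ctrl
import cv2,numpy as np
for n in("scene","top"):
    im,d=ctrl.get_image(n); p=ctrl.camera_params(n)
    cv2.imwrite(f"pics/{n}0.png",im[:,:,::-1]); np.savez(f"{n}0.npz",im=im,d=d,**p)
    print(n,np.round(p["T"],3).tolist(),p["mtx"].tolist())
s=ctrl.get_state();print(s["time"],s["position"],s["tool_rot"],s["grip_width"])
E
```

```text
scene [[0.102, 0.702, -0.705, 1.213], [0.995, -0.064, 0.079, -0.135], [0.01, -0.709, -0.705, 0.802], [0.0, 0.0, 0.0, 1.0]] [[438.7160303172025, 0.0, 330.8788811981256], [0.0, 438.7160303172025, 234.61094378839985], [0.0, 0.0, 1.0]]
top [[-0.023, -0.993, 0.12, 0.372], [-1.0, 0.022, -0.008, -0.049], [0.005, -0.12, -0.993, 1.482], [0.0, 0.0, 0.0, 1.0]] [[614.3935475508471, 0.0, 301.64658023649076], [0.0, 614.3935475508471, 240.8395054766295], [0.0, 0.0, 1.0]]
0.1 [ 0.18368628 -0.62303195  0.23558743] [-3.10771425e+00 -4.48745916e-01  5.46993667e-04] 0.9978820928725735
```

View pics/scene0.png

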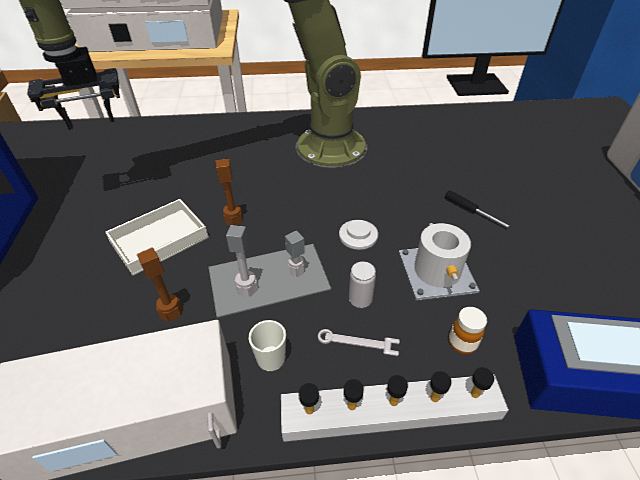

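View pics/top0.png

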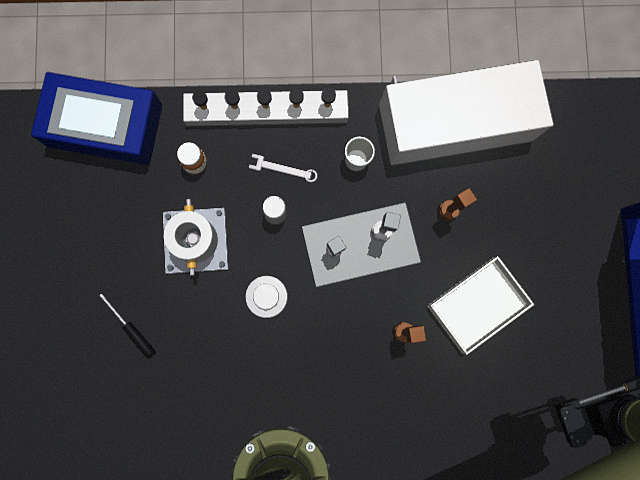

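The scene view shows the tall wrench at about (240,260) and the housing at (442,258). In the top view the wrench grip is at (391,222), the small wrench at (336,245) and the bore at (190,238). The brown look-alikes are at (410,333) and (458,203).

```bash
cat > h.py <<'E'
import numpy as np,cv2
def cloud(f,name=None):
    if name is None:
        z=np.load(f);im,d,K,T=z["im"],z["d"],z["mtx"],z["T"]
    v,u=np.mgrid[:480,:640]
    P=np.stack([(u-K[0,2])/K[0,0]*d,(v-K[1,2])/K[1,1]*d,d],-1)@T[:3,:3].T+T[:3,3]
    return im,np.where(d[...,None]>0,P,np.nan)
def rect(p): 
    r=cv2.minAreaRect((p[:,:2]*1000).astype(np.float32)); return np.round(r[0],1),np.round(r[1],1),round(r[2],1)
E
python3 - <<'E'
from h import *
im,P=cloud("top0.npz")
def sel(u0,u1,v0,v1,z0,z1):
    q=P[v0:v1,u0:u1].reshape(-1,3); return q[(q[:,2]>z0)&(q[:,2]<z1)]
for nm,a in dict(grip=(370,410,205,250,.175,.2),small=(320,352,230,262,.105,.13),ring=(155,225,205,275,.1,.12),foot=(155,235,200,280,.005,.02),mat=(298,425,198,290,.002,.008),nut=(180,206,226,252,.015,.06)).items():
    q=sel(*a);print(nm,len(q),rect(q),np.round(np.median(q,0)*1000,1))
q=sel(155,225,205,275,.1,.12);m=(q[:,2]>.105)
print("ring circle",cv2.minEnclosingCircle((q[m][:,:2]*1000).astype(np.float32)))
q=sel(180,206,226,252,.036,.06);print("nut cone top",np.round(q.mean(0)*1000,1),np.percentile(q[:,2],[5,50,95]))
im,P=cloud("scene0.npz")
q=sel(222,252,220,300,.13,.2);print("scene grip",rect(q),np.round(np.nanpercentile(q,[2,98],axis=0)*1000,1).tolist(), rect(q[q[:,2]>.183]))
q=sel(230,265,270,300,.012,.045);print("scene sock",np.round(np.percentile(q,[2,98],axis=0)*1000,1).tolist())
q=sel(410,475,215,290,.105,.12);print("scene ring",cv2.minEnclosingCircle((q[:,:2]*1000).astype(np.float32)))
im,_=cloud("top0.npz")
a=cv2.resize(im[195:280,150:235],None,fx=6,fy=6,interpolation=3);b=cv2.resize(im[195:280,345:430],None,fx=3.5,fy=6,interpolation=3)
cv2.imwrite("pics/c1.png",np.hstack([a,b])[:,:,::-1])
E
```

```text
grip 244 (array([ 569.3, -251.9]), array([32.2, 32.7]), 75.9) [ 568.9 -251.4  188.9]
small 214 (array([ 527. , -137.1]), array([31.6, 32.1]), 29.4) [ 526.2 -136.7  118.5]
ring 1373 (array([558.8, 196.9]), array([109.5, 108.9]), 35.7) [558.2 196.9 110.1]
foot 1783 (array([560.5, 198.3]), array([191.8, 193. ]), 89.0) [536.9 163.   10.3]
mat 5108 (array([ 542.4, -206.2]), array([308.4, 222.5]), 88.7) [ 537.3 -196.3    4.4]
nut 365 (array([564.2, 204.3]), array([46.3, 46.1]), 9.1) [564.6 204.5  38.4]
ring circle ((558.3580322265625, 196.88111877441406), 55.38115310668945)
nut cone top [561.8 201.4  44.2] [0.03827992 0.04345531 0.05292608]
scene grip (array([ 570.7, -254.9]), array([32.4, 35.6]), 74.9) [[557.2, -273.0, 143.3], [589.2, -237.6, 191.1]] (array([ 570.2, -255.1]), array([31.2, 35.3]), 77.4)
scene sock [[555.4, -276.5, 13.4], [593.9, -233.1, 44.6]]
scene ring ((558.15380859375, 192.84072875976562), 56.389705657958984)
```

View pics/c1.png

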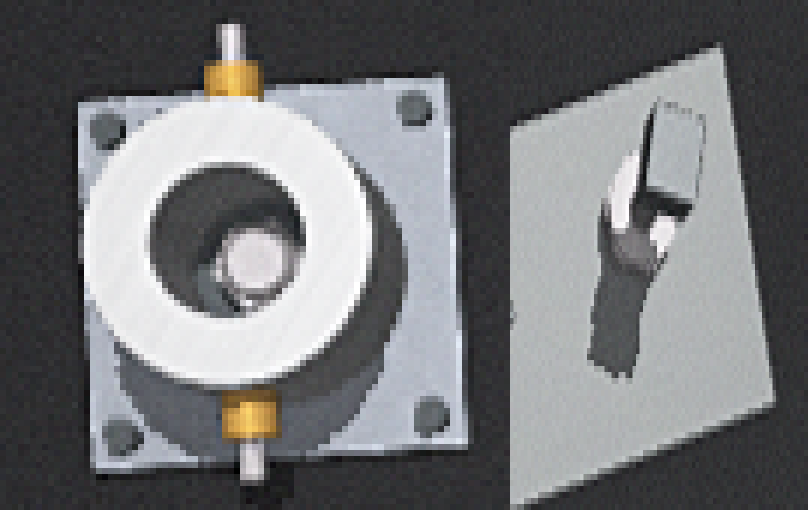

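The wrench is at about (569.5, -253) with yaw -14°, and the housing is at about (558.4, 197). The two cameras differ by about 3 mm in y. I'll move over the wrench and turn +150°, which leaves room for clockwise turning later.

```bash
python3 -m inch '[[0,0,30,0,0,5],[20,20,50,0,0,14],[45,43,50,0,0,23],[70,67,50,0,0,32],[95,91,50,0,0,41],[120,115,50,0,0,50],[145,139,50,0,0,59],[170,163,50,0,0,68],[195,187,50,0,0,77],[220,211,50,0,0,86],[245,235,50,0,0,95],[270,258,50,0,0,104],[295,282,50,0,0,113],[320,306,50,0,0,122],[345,330,50,0,0,131],[365,350,50,0,0,140],[380,364,50,0,0,149.6],[386,369.5,50,0,0,149.6],[386,369.5,50,0,0,149.6]]' 60 10
python3 -c "
from bench import ctrl
print(ctrl.get_state())"
```

```text
time: 2.48
position: [0.5697, -0.2539, 0.2862]
tool_rot: [-0.385, -3.117, -0.0]
ft_force: [-0.2, -1.8, 0.2]
grip_width: 0.686
grip_force: 0.0
{'time': 2.475, 'joint_positions': array([ 0.88692862,  0.30830394, -0.64591556,  1.42588892,  0.18445812,
        1.46921292,  1.56975009]), 'qd': array([ 1.51045586e-02, -8.93738173e-03,  1.69401164e-02,  4.04097686e-03,
        5.27022428e-03,  1.77771230e-05,  1.62231771e-02]), 'joint_torque': array([-7.05126040e-01, -4.29836404e+01, -6.06077492e+00, -3.11947274e+01,
       -3.78599425e-02,  3.36287019e-02, -5.17343951e-02]), 'position': array([ 0.5697002 , -0.25393684,  0.28618898]), 'tool_rot': array([-3.85427565e-01, -3.11710688e+00, -4.61813837e-04]), 'ft_force': array([-0.18273276, -1.80016296,  0.21188741]), 'torque': array([ 0.0485981 , -0.13072411, -0.02178991]), 'grip_force': 0.0, 'grip_width': 0.6855316784125696}
```

```bash
python3 -m inch '[[0,0.5,-30,0,0,0],[0,0.5,-65,0,0,0],[0,0.5,-95,0,0,0],[0,0.5,-115,0,0,0],[0,0.5,-126,0,0,0],[0,0.5,-126,0,0,0]]' 60 10
python3 -m inch '[[0,0,0,0,0,0],[0,0,0,0,0,0],[0,0,0,0,0,0]]' 40 5
python3 -m inch '[[0,0,0,0,0,0],[0,0,0,0,0,0],[0,0,0,0,0,0],[0,0,0,0,0,0]]' 30 6
```

```text
time: 3.22
position: [0.5696, -0.2538, 0.1604]
tool_rot: [-0.383, -3.118, -0.0]
ft_force: [-0.5, -0.0, -0.7]
grip_width: 0.687
grip_force: 0.0
time: 3.6
position: [0.5702, -0.2536, 0.1613]
tool_rot: [0.382, 3.117, -0.001]
ft_force: [-0.6, 0.4, 0.4]
grip_width: 0.485
grip_force: 0.0
time: 4.1
position: [0.5699, -0.2534, 0.1607]
tool_rot: [0.382, 3.118, 0.0]
ft_force: [-0.0, -0.5, 0.6]
grip_width: 0.364
grip_force: 6.0
```

```bash
python3 -m inch '[[0,0,0,0,0,0],[0,0,0,0,0,0],[0,0,10,0,0,0],[0,0,30,0,0,0],[0,0,65,0,0,0],[0,0,105,0,0,0],[0,0,135,0,0,0],[0,0,150,0,0,0],[0,0,150,0,0,0]]' 20 55
python3 - <<'E'
from bench import ctrl
import cv2,numpy as np
for n in("scene","top"):
    im,d=ctrl.get_image(n); p=ctrl.camera_params(n)
    cv2.imwrite(f"pics/{n}1.png",im[:,:,::-1]); np.savez(f"{n}1.npz",im=im,d=d,**p)
print(ctrl.get_state()["position"])
from h import *
im,P=cloud("scene1.npz")
q=P.reshape(-1,3);m=(abs(q[:,0]-.57)<.05)&(abs(q[:,1]+.255)<.05)
for z0,z1 in((.152,.165),(.165,.178),(.178,.19),(.2,.22),(.22,.24),(.24,.26),(.26,.28)):
    s=q[m&(q[:,2]>z0)&(q[:,2]<z1)];print(z0,len(s),np.round(np.percentile(s,[2,50,98],axis=0)*1000,1).tolist() if len(s) else'')
cv2.imwrite("pics/c2.png",cv2.resize(im[130:310,150:330],None,fx=3,fy=3)[:,:,::-1])
E
```

```text
time: 5.22
position: [0.5703, -0.2535, 0.3117]
tool_rot: [0.382, 3.116, -0.001]
ft_force: [1.1, -0.3, -4.2]
grip_width: 0.361
grip_force: 55.0
[ 0.56928593 -0.25336277  0.30931978]
0.152 69 [[575.0, -277.3, 154.8], [590.2, -252.6, 160.0], [595.7, -233.3, 164.6]]
0.165 110 [[576.3, -276.2, 165.2], [590.2, -250.4, 170.8], [595.0, -232.1, 177.5]]
0.178 120 [[573.0, -276.8, 178.2], [589.9, -253.0, 184.4], [594.5, -232.5, 189.1]]
0.2 74 [[570.1, -263.6, 200.9], [577.6, -254.5, 210.8], [580.6, -247.2, 219.8]]
0.22 73 [[570.3, -263.9, 220.8], [577.6, -254.5, 231.3], [580.8, -247.2, 239.6]]
0.24 78 [[571.7, -263.6, 240.9], [577.5, -254.2, 250.0], [580.8, -247.3, 259.9]]
0.26 82 [[570.9, -263.7, 260.9], [577.4, -254.6, 269.9], [580.3, -246.8, 279.5]]
```

View pics/c2.png

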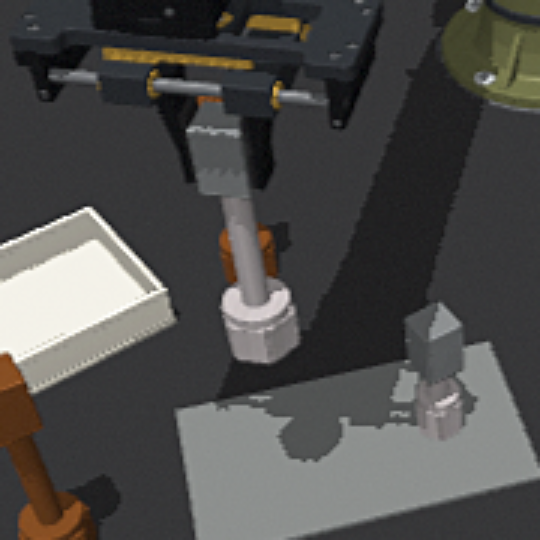

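The wrench hangs upright and is held square at crop (250,250), and the mat and small wrench are undisturbed. Correcting for camera bias, the housing axis is at about (558.3, 195.2). I'll carry it over and turn it +60° on the way.

```bash
python3 -m inch '[[0,10,0,0,0,0],[-1,30,5,0,0,4],[-2,60,5,0,0,8],[-3,95,5,0,0,12],[-4,130,5,0,0,16],[-5,165,5,0,0,20],[-6,200,5,0,0,25],[-7,235,5,0,0,30],[-8,270,5,0,0,35],[-9,305,5,0,0,40],[-10,340,5,0,0,45],[-10.5,375,5,0,0,50],[-11,405,5,0,0,55],[-11.5,428,5,0,0,60],[-11.5,442,3,0,0,60],[-11.5,448,0,0,0,60],[-11.5,448.5,-10,0,0,60],[-11.5,448.5,-25,0,0,60],[-11.5,448.5,-35,0,0,60],[-11.5,448.5,-35,0,0,60]]'
python3 - <<'E'
from bench import ctrl
import cv2,numpy as np
for n in("scene","top"):
    im,d=ctrl.get_image(n); p=ctrl.camera_params(n)
    np.savez(f"{n}2.npz",im=im,d=d,**p)
s=ctrl.get_state();print(s["position"],s["joint_positions"][6])
from h import *
from scipy.optimize import least_squares
im,P=cloud("scene2.npz")
a=cv2.resize(im[120:310,340:530],None,fx=3,fy=3)
cv2.imwrite("pics/c3.png",a[:,:,::-1])
q=P.reshape(-1,3);m=(abs(q[:,0]-.558)<.07)&(abs(q[:,1]-.195)<.07)
for z0,z1 in((.125,.135),(.135,.155),(.17,.2),(.2,.23)):
    s=q[m&(q[:,2]>z0)&(q[:,2]<z1)];print(z0,len(s),np.round(np.percentile(s,[2,50,98],axis=0)*1000,1).tolist() if len(s) else'')
# ring annulus fit: top plane pixels in scene0 and top0
for f in("scene0.npz","top0.npz"):
    im,P=cloud(f);q=P.reshape(-1,3);q=q[(abs(q[:,0]-.558)<.07)&(abs(q[:,1]-.195)<.07)&(abs(q[:,2]-.1105)<.004)][:,:2]*1000
    h=cv2.convexHull(q.astype(np.float32))[:,0]
    r=least_squares(lambda c:np.hypot(*(h-c[:2]).T)-c[2],[558,195,55],loss="soft_l1")
    # centre maximizing annulus score
    best=max(((np.mean((lambda d:(d>29)&(d<55))(np.hypot(*(q-[x,y]).T))),x,y) for x in np.arange(550,566,.5) for y in np.arange(187,203,.5)))
    print(f,r.x,best)
E
```

```text
time: 7.82
position: [0.5579, 0.194, 0.2742]
tool_rot: [1.226, -2.89, -0.0]
ft_force: [0.2, -0.2, -3.4]
grip_width: 0.365
grip_force: 55.0
[0.5584997  0.19476839 0.27566565] 1.7940354633105067
0.125 79 [[553.1, 166.3, 125.2], [575.8, 180.2, 130.1], [582.3, 210.4, 134.2]]
0.135 213 [[545.3, 166.7, 135.9], [573.3, 182.6, 147.7], [581.8, 211.6, 155.0]]
0.17 97 [[555.9, 181.2, 170.5], [564.4, 186.1, 184.9], [568.6, 196.9, 198.6]]
0.2 102 [[556.6, 180.9, 201.2], [564.7, 186.1, 215.5], [568.1, 196.5, 229.5]]
scene0.npz [559.08196225 193.26436568  54.93784903] (np.float64(0.9729206963249516), np.float64(560.0), np.float64(192.5))
top0.npz [558.66358192 196.85292496  54.59263238] (np.float64(0.9865350089766607), np.float64(558.5), np.float64(197.0))
```

View pics/c3.png

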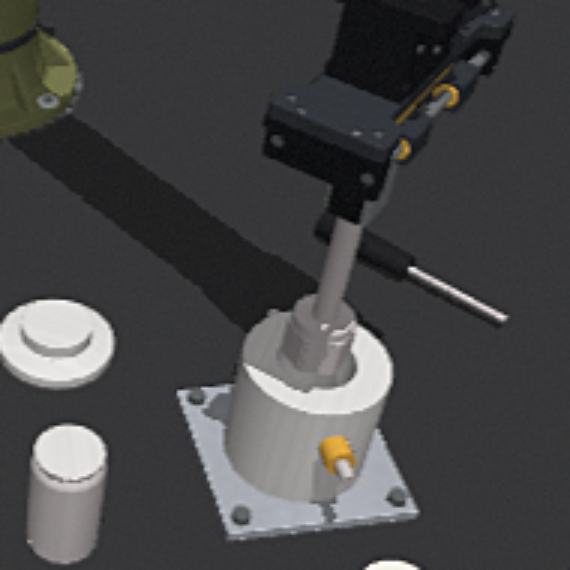

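The socket hangs just above the bore mouth, around crop (320,350). I'll fit the shaft and the housing cylinder in the same camera so the bias cancels.

```bash
python3 - <<'E'
from h import *
from scipy.optimize import least_squares
def fit(f,c,r,z0,z1,w):
    im,P=cloud(f);q=P.reshape(-1,3);q=q[(np.hypot(q[:,0]-c[0],q[:,1]-c[1])<w)&(q[:,2]>z0)&(q[:,2]<z1)]*1000
    s=least_squares(lambda p:np.hypot(*(q[:,:2]-p).T)-r,np.array(c)*1000,loss="soft_l1",f_scale=.5)
    e=np.hypot(*(q[:,:2]-s.x).T)-r
    print(f,z0,len(q),np.round(s.x,2),"med|e|",np.median(abs(e)).round(2))
fit("scene1.npz",(.570,-.254),9,.2,.28,.02)
for z in((.165,.185),(.185,.205),(.205,.235)):fit("scene2.npz",(.5585,.194),9,*z,.02)
fit("scene0.npz",(.5585,.194),55,.02,.06,.07)
fit("scene2.npz",(.5585,.194),55,.085,.105,.07)
fit("scene2.npz",(.5585,.194),55,.02,.06,.07)
E
```

```text
scene1.npz 0.2 307 [ 570.06 -255.93] med|e| 0.55
scene2.npz 0.165 63 [557.26 190.37] med|e| 0.66
scene2.npz 0.185 65 [557.37 190.32] med|e| 0.57
scene2.npz 0.205 99 [557.32 190.28] med|e| 0.58
scene0.npz 0.02 509 [558.06 193.66] med|e| 0.64
scene2.npz 0.085 371 [558.07 193.51] med|e| 0.78
scene2.npz 0.02 507 [557.98 193.66] med|e| 0.68
```

```bash
python3 -m inch '[[0.7,3,0,0,0,0],[0.7,3,0,0,0,0],[0.7,3,-5,0,0,0],[0.7,3,-10,0,0,0],[0.7,3,-15,0,0,0],[0.7,3,-20,0,0,0],[0.7,3,-20,0,0,0]]'
python3 - <<'E'
from bench import ctrl
from h import *
im,d=ctrl.get_image("scene");p=ctrl.camera_params("scene");np.savez("scene3.npz",im=im,d=d,**p)
from scipy.optimize import least_squares
im,P=cloud("scene3.npz");q=P.reshape(-1,3);q=q[(np.hypot(q[:,0]-.559,q[:,1]-.194)<.02)&(q[:,2]>.165)&(q[:,2]<.215)]*1000
print(least_squares(lambda p:np.hypot(*(q[:,:2]-p).T)-9,[559,194],loss="soft_l1",f_scale=.5).x)
s=ctrl.get_state();print(s["position"],s["ft_force"],s["torque"])
E
```

```text
time: 8.8
position: [0.5588, 0.1978, 0.255]
tool_rot: [1.228, -2.891, -0.0]
ft_force: [0.3, 0.3, -4.5]
grip_width: 0.362
grip_force: 55.0
[558.23673375 194.22178695]
[0.55897131 0.19791726 0.25535179] [ 0.19291176  0.30325353 -3.79029196] [ 0.23028606 -0.13832401 -0.02990535]
```

```bash
python3 -m inch '[[0,-0.4,-6,0,0,0],[0,-0.4,-13,0,0,0],[0,-0.4,-20,0,0,0],[0,-0.4,-27,0,0,0],[0,-0.4,-34,0,0,0],[0,-0.4,-40,0,0,0],[0,-0.4,-45,0,0,0],[0,-0.4,-48,0,0,0],[0,-0.4,-48,0,0,0]]'
python3 -m inch '[[0,0,-2,0,0,0],[0,0,-4,0,0,0],[0,0,-6,0,0,0],[0,0,-7,0,0,0],[0,0,-8,0,0,0],[0,0,-8,0,0,0]]'
```

```text
time: 9.98
position: [0.559, 0.1976, 0.2074]
tool_rot: [1.228, -2.891, -0.0]
ft_force: [-0.2, -0.8, -4.2]
grip_width: 0.364
grip_force: 55.0
time: 10.72
position: [0.559, 0.1976, 0.1995]
tool_rot: [1.228, -2.891, -0.0]
ft_force: [0.2, -0.2, -4.0]
grip_width: 0.365
grip_force: 55.0
```

```bash
python3 -m inch '[[0,0,-1,0,0,0],[0,0,-2,0,0,0],[0,0,-3,0,0,0],[0,0,-4,0,0,0],[0,0,-4,0,0,0]]'
python3 -m inch '[[0,0,-0.5,0,0,0],[0,0,-1,0,0,0],[0,0,-1.5,0,0,0],[0,0,-1.5,0,0,0]]'
```

```text
time: 11.35
position: [0.559, 0.1976, 0.1955]
tool_rot: [1.228, -2.891, -0.0]
ft_force: [-0.1, 0.1, -4.7]
grip_width: 0.362
grip_force: 55.0
time: 11.85
position: [0.5591, 0.1977, 0.1945]
tool_rot: [-1.228, 2.891, -0.0]
ft_force: [-0.6, 0.2, -0.1]
grip_width: 0.364
grip_force: 55.0
```

Contact at z = 0.1945 matches a socket resting on the hexagon, with about 4 N. I'll press slightly and turn clockwise to search.

```bash
for i in 1; do :; done
python3 -m inch '[[0,0,-0.7,0,0,0],[0,0,-0.7,0,0,-3],[0,0,-0.7,0,0,-6],[0,0,-0.7,0,0,-9],[0,0,-0.7,0,0,-9]]'
python3 -m inch '[[0,0,0,0,0,-3],[0,0,0,0,0,-6],[0,0,0,0,0,-9],[0,0,0,0,0,-9]]'
```

```text
time: 12.48
position: [0.5596, 0.1975, 0.1943]
tool_rot: [-0.998, 2.977, -0.001]
ft_force: [0.2, -1.5, 3.8]
grip_width: 0.363
grip_force: 55.0
time: 12.98
position: [0.5598, 0.1972, 0.1941]
tool_rot: [-0.762, 3.046, -0.002]
ft_force: [-0.7, -1.4, 4.6]
grip_width: 0.364
grip_force: 55.0
```

```bash

python3 -m inch '[[0,0,0,0,0,-3],[0,0,0,0,0,-6],[0,0,0,0,0,-9],[0,0,0,0,0,-9]]' | grep -E "pos|force"
python3 -m inch '[[0,0,0,0,0,-3],[0,0,0,0,0,-6],[0,0,0,0,0,-9],[0,0,0,0,0,-9]]'| grep -E "pos|force"
```

```text
position: [0.5588, 0.1975, 0.1926]
ft_force: [0.6, -1.3, -2.5]
grip_force: 55.0
position: [0.5585, 0.1978, 0.1922]
ft_force: [0.5, -0.2, -4.2]
grip_force: 55.0
```

It dropped into line. Descending slowly over the nut.

```bash

python3 -m inch '[[0,0,-1,0,0,0],[0,0,-2,0,0,0],[0,0,-3,0,0,0],[0,0,-4,0,0,0],[0,0,-4,0,0,0]]' | grep -E "pos|force"
python3 -m inch '[[0,0,-2,0,0,0],[0,0,-4,0,0,0],[0,0,-6,0,0,0],[0,0,-8,0,0,0],[0,0,-9,0,0,0],[0,0,-9,0,0,0]]'| grep -E "pos|force"
```

```text
position: [0.559, 0.1976, 0.1893]
ft_force: [-0.2, 0.1, -4.6]
grip_force: 55.0
position: [0.559, 0.1976, 0.1803]
ft_force: [-0.6, 0.2, -3.4]
grip_force: 55.0
```

```bash

python3 -m inch '[[0,0,-0.7,0,0,0],[0,0,-1.4,0,0,0],[0,0,-2,0,0,0],[0,0,-2,0,0,0]]' | grep -E "time|pos|force"
python3 -c "
from bench import ctrl
s=ctrl.get_state();print(s['torque'],s['joint_positions'][6])"
```

```text
time: 15.85
position: [0.559, 0.1976, 0.1783]
ft_force: [0.6, -0.6, -3.7]
grip_force: 55.0
[ 0.07320643 -0.22298538  0.06311799] 1.155672550922183
```

```bash

python3 -m inch '[[0,0,-0.5,0,0,0],[0,0,-1,0,0,0],[0,0,-1.5,0,0,0],[0,0,-2,0,0,0],[0,0,-2,0,0,0]]' | grep -E "time|pos|force"
python3 -m inch '[[0,0,-0.3,0,0,0],[0,0,-0.3,0,0,0]]' | grep -E "time|pos|force"
```

```text
time: 16.48
position: [0.5591, 0.1976, 0.1767]
ft_force: [0.0, -0.1, -1.4]
grip_force: 55.0
time: 16.73
position: [0.5592, 0.1977, 0.1766]
ft_force: [-2.2, -0.4, 2.2]
grip_force: 55.0
```

Seated at the floor. First 60° clockwise, which is safely short of the stop.

```bash

python3 -m inch '[[0,0,0.3,0,0,-4],[0,0,0.3,0,0,-8],[0,0,0.3,0,0,-12],[0,0,0.3,0,0,-16],[0,0,0.3,0,0,-20],[0,0,0.3,0,0,-25],[0,0,0.3,0,0,-30],[0,0,0.3,0,0,-30]]' | grep -E "time|pos|force"
cat > t.py <<'E'
from bench import ctrl
import numpy as np
from scipy.spatial.transform import Rotation as R
s=ctrl.get_state();y=R.from_rotvec(s["tool_rot"]).as_matrix()[:,1]
print("tz",s["torque"].round(3),"yaw",np.degrees(np.arctan2(y[1],y[0])).round(2),"j7",s["joint_positions"][6].round(3),"tau7",s["joint_torque"][6].round(3))
E
python3 t.py
python3 -m inch '[[0,0,0,0,0,-5],[0,0,0,0,0,-10],[0,0,0,0,0,-15],[0,0,0,0,0,-20],[0,0,0,0,0,-25],[0,0,0,0,0,-30],[0,0,0,0,0,-30]]' | grep -E "time|pos|force";python3 t.py
```

```text
time: 17.73
position: [0.559, 0.1967, 0.1767]
ft_force: [-3.2, -3.4, 2.4]
grip_force: 55.0
tz [-0.943  0.546  0.002] yaw 70.07 j7 0.66 tau7 -0.312
time: 18.6
position: [0.5588, 0.1965, 0.1767]
ft_force: [-3.7, -4.3, 4.3]
grip_force: 55.0
tz [-1.38   1.014  0.041] yaw 40.13 j7 0.162 tau7 -0.275
```

```bash

python3 -m inch '[[-0.3,-0.8,0.4,0,0,0],[-0.3,-0.8,0.4,0,0,0]]' | grep -E "time|pos|force";python3 t.py
python3 -m inch '[[0,0,0,0,0,-2],[0,0,0,0,0,-4],[0,0,0,0,0,-6],[0,0,0,0,0,-8]]' | grep -E "time|pos|force";python3 t.py
python3 -m inch '[[0,0,0,0,0,0],[0,0,0,0,0,0]]' | grep -E "time|pos|force";python3 t.py
```

```text
time: 18.85
position: [0.5587, 0.1963, 0.1767]
ft_force: [-0.9, -3.6, 2.7]
grip_force: 55.0
tz [-1.25   0.751  0.116] yaw 40.09 j7 0.163 tau7 -0.074
time: 19.35
position: [0.5586, 0.1964, 0.1767]
ft_force: [-2.7, -3.8, 2.8]
grip_force: 55.0
tz [-1.419  0.877  0.222] yaw 31.92 j7 0.026 tau7 0.06
time: 19.6
position: [0.5586, 0.1964, 0.1767]
ft_force: [-3.5, -5.0, 3.3]
grip_force: 55.0
tz [-1.439  0.837  0.074] yaw 31.96 j7 0.027 tau7 -0.107
```

```bash

python3 -m inch '[[-0.5,-0.7,0.4,0,0,0],[-1,-1.3,0.8,0,0,0],[-1,-1.3,0.8,0,0,0]]' | grep -E "time|pos|force";python3 t.py
python3 -m inch '[[0,0,0,0,0,-1],[0,0,0,0,0,-2],[0,0,0,0,0,-3],[0,0,0,0,0,-3]]' | grep -E "time|pos|force";python3 t.py
python3 -m inch '[[0,0,0,0,0,-1],[0,0,0,0,0,-2],[0,0,0,0,0,-3],[0,0,0,0,0,-3]]' | grep -E "time|pos|force";python3 t.py
```

```text
time: 19.98
position: [0.558, 0.1959, 0.1768]
ft_force: [2.4, -0.7, -7.2]
grip_force: 55.0
tz [-0.46  -0.715  0.108] yaw 32.03 j7 0.03 tau7 -0.106
time: 20.48
position: [0.5579, 0.1958, 0.1771]
ft_force: [3.3, 0.1, -13.3]
grip_force: 55.0
tz [ 0.069 -1.381  0.077] yaw 29.02 j7 -0.02 tau7 -0.171
time: 20.98
position: [0.5578, 0.1957, 0.1775]
ft_force: [4.5, 0.2, -15.2]
grip_force: 55.0
tz [ 0.268 -1.677  0.137] yaw 26.03 j7 -0.07 tau7 -0.171
```

```bash

python3 -m inch '[[0.6,0.1,-0.4,0,0,0],[0.6,0.1,-0.4,0,0,0],[0.6,0.1,-0.4,0,0,0]]' | grep -E "time|pos|force";python3 t.py
python3 -m inch '[[0,0,0,0,0,-1.5],[0,0,0,0,0,-3],[0,0,0,0,0,-4],[0,0,0,0,0,-4]]' | grep -E "time|pos|force";python3 t.py

```

```text
time: 21.35
position: [0.5581, 0.1957, 0.1774]
ft_force: [2.3, 1.0, -11.2]
grip_force: 55.0
tz [ 0.113 -0.817  0.09 ] yaw 26.04 j7 -0.07 tau7 -0.111
time: 21.85
position: [0.5582, 0.1957, 0.1773]
ft_force: [0.9, 0.5, -7.2]
grip_force: 55.0
tz [ 0.034 -0.408  0.118] yaw 22.02 j7 -0.138 tau7 -0.177
```

```bash

python3 -m inch '[[0,0,0,0,0,-1],[0,0,0,0,0,-2],[0,0,0,0,0,-3],[0,0,0,0,0,-3]]' | grep -E "ft_f";python3 t.py
python3 -m inch '[[0,0,0,0,0,-1],[0,0,0,0,0,-2],[0,0,0,0,0,-3],[0,0,0,0,0,-3]]' | grep -E "time|ft_f";python3 t.py

```

```text
ft_force: [-0.3, 0.0, -6.5]
tz [-0.047 -0.013  0.085] yaw 19.02 j7 -0.188 tau7 -0.176
time: 22.85
ft_force: [-1.7, -0.6, -3.9]
tz [-0.147  0.394  0.145] yaw 16.02 j7 -0.239 tau7 -0.177
```

```bash

python3 -m inch '[[0,0,0,0,0,-1],[0,0,0,0,0,-2],[0,0,0,0,0,-3],[0,0,0,0,0,-3]]' | grep -E "ft_f";python3 t.py
python3 -m inch '[[0,0,0,0,0,-1],[0,0,0,0,0,-2],[0,0,0,0,0,-3],[0,0,0,0,0,-3]]' | grep -E "time|ft_f";python3 t.py

```

```text
ft_force: [-1.6, -0.3, -3.1]
tz [-0.081  0.635  0.113] yaw 13.02 j7 -0.289 tau7 -0.178
time: 23.85
ft_force: [-3.5, -1.0, -2.4]
tz [-0.146  0.868  0.102] yaw 10.02 j7 -0.339 tau7 -0.179
```

```bash

python3 -m inch '[[-0.3,0,0,0,0,-1],[-0.3,0,0,0,0,-2],[-0.3,0,0,0,0,-3],[-0.3,0,0,0,0,-3]]' | grep -E "ft_f";python3 t.py
python3 -m inch '[[0,0,0,0,0,-1],[0,0,0,0,0,-2],[0,0,0,0,0,-3],[0,0,0,0,0,-3]]' | grep -E "time|ft_f";python3 t.py

```

```text
ft_force: [-2.0, -0.3, -2.3]
tz [-0.2    0.783  0.143] yaw 7.02 j7 -0.39 tau7 -0.179
time: 24.85
ft_force: [-2.3, 0.2, -1.7]
tz [-0.157  0.838  0.214] yaw 4.02 j7 -0.44 tau7 -0.179
```

```bash

python3 -m inch '[[-0.1,0,0,0,0,-1],[-0.2,0,0,0,0,-2],[-0.2,0,0,0,0,-3],[-0.2,0,0,0,0,-3]]' | grep -E "ft_f";python3 t.py
python3 -m inch '[[0,0,0,0,0,-1],[0,0,0,0,0,-2],[0,0,0,0,0,-3],[0,0,0,0,0,-3]]' | grep -E "time|ft_f";python3 t.py

```

```text
ft_force: [-1.3, -1.0, -1.5]
tz [-0.102  0.672  0.132] yaw 1.02 j7 -0.491 tau7 -0.178
time: 25.85
ft_force: [-2.1, -0.3, -1.4]
tz [-0.119  0.592  0.189] yaw -1.98 j7 -0.542 tau7 -0.178
```

```bash

for k in 1; do python3 -m inch '[[0,0,0,0,0,-1],[0,0,0,0,0,-2],[0,0,0,0,0,-3],[0,0,0,0,0,-3]]' | grep -E "ft_f";python3 t.py; done
python3 -m inch '[[0,0,0,0,0,-1],[0,0,0,0,0,-2],[0,0,0,0,0,-3],[0,0,0,0,0,-3]]' | grep -E "time|ft_f";python3 t.py

```

```text
ft_force: [-2.6, -0.1, -0.4]
tz [-0.078  0.618  0.134] yaw -4.98 j7 -0.592 tau7 -0.178
time: 26.85
ft_force: [-2.0, 0.2, -0.1]
tz [-0.072  0.727  0.149] yaw -7.98 j7 -0.643 tau7 -0.178
```

```bash

python3 -m inch '[[0,0,0,0,0,-1],[0,0,0,0,0,-2],[0,0,0,0,0,-3],[0,0,0,0,0,-3]]' | grep -E "ft_f";python3 t.py

```

```text
ft_force: [-1.9, -0.0, 0.4]
tz [-0.012  0.785  0.149] yaw -10.98 j7 -0.693 tau7 -0.179
```

```bash

python3 -m inch '[[0,0,0.1,0,0,-1],[0,0,0.2,0,0,-2],[0,0,0.2,0,0,-3],[0,0,0.2,0,0,-3]]' | grep -E "ft_f";python3 t.py
python3 -m inch '[[0,0,0,0,0,-1],[0,0,0,0,0,-2],[0,0,0,0,0,-3],[0,0,0,0,0,-3]]' | grep -E "time|ft_f";python3 t.py

```

```text
ft_force: [-1.7, 0.5, -1.4]
tz [0.01  0.746 0.153] yaw -13.98 j7 -0.744 tau7 -0.178
time: 28.35
ft_force: [-2.1, -0.9, -2.5]
tz [0.095 0.789 0.118] yaw -16.98 j7 -0.795 tau7 -0.179
```

```bash

python3 -m inch '[[0,0,0,0,0,-1],[0,0,0,0,0,-2],[0,0,0,0,0,-3],[0,0,0,0,0,-3]]' | grep -E "time|ft_f";python3 t.py

```

```text
time: 28.85
ft_force: [-1.8, 1.0, -3.4]
tz [0.145 0.794 0.099] yaw -19.98 j7 -0.845 tau7 -0.179
```

```bash

python3 -m inch '[[0,0,0,0,0,-1],[0,0,0,0,0,-2],[0,0,0,0,0,-3],[0,0,0,0,0,-3]]' | grep -E "time|ft_f";python3 t.py

```

```text
time: 29.35
ft_force: [-2.4, 1.3, -2.8]
tz [0.199 0.985 0.213] yaw -22.97 j7 -0.896 tau7 -0.247
```

```bash

python3 -m inch '[[0,0,0,0,0,-1],[0,0,0,0,0,-2],[0,0,0,0,0,-3],[0,0,0,0,0,-3]]' | grep -E "time|ft_f";python3 t.py

```

```text
time: 29.85
ft_force: [-2.8, 1.3, -3.6]
tz [0.304 0.993 0.32 ] yaw -25.97 j7 -0.947 tau7 -0.401
```

```bash

python3 -m inch '[[0,0,0,0,0,-1],[0,0,0,0,0,-2],[0,0,0,0,0,-3],[0,0,0,0,0,-3]]' | grep -E "time|ft_f";python3 t.py

```

```text
time: 30.35
ft_force: [-2.7, 0.8, -4.8]
tz [0.276 1.19  0.513] yaw -28.97 j7 -0.997 tau7 -0.552
```

The stop is reached, with about 0.49 N m (seat about 0.14), so it is snug. I'll back off inside the play to relieve it, then lift.

```bash

python3 -m inch '[[0,0,0,0,0,3],[-0.2,0,0,0,0,6],[-0.3,0.1,0,0,0,9],[-0.3,0.1,0,0,0,12],[-0.3,0.1,0,0,0,14],[-0.3,0.1,0,0,0,14]]' | grep -E "time|ft_f";python3 t.py
python3 -m inch '[[0,0,1,0,0,0],[0,0,3,0,0,0],[0,0,6,0,0,0],[0,0,9,0,0,0],[0,0,9,0,0,0]]' | grep -E "time|pos|ft_f";python3 t.py

```

```text
time: 31.1
ft_force: [-1.6, 0.8, -3.0]
tz [0.243 0.647 0.015] yaw -15.03 j7 -0.761 tau7 0.111
time: 31.72
position: [0.558, 0.1956, 0.1869]
ft_force: [-0.0, 0.1, -3.3]
tz [-0.061  0.132  0.015] yaw -14.98 j7 -0.758 tau7 -0.002
```

```bash

python3 -m inch '[[0,0,12,0,0,0],[0,0,30,0,0,0],[0,0,52,0,0,0],[0,0,75,0,0,0],[0,0,97,0,0,0],[0,0,115,0,0,0],[0,0,128,0,0,0],[0,0,128,0,0,0]]' | grep -E "time|pos|ft_f"
python3 -m inch '[[0,-8,0,0,0,0],[1,-25,0,0,0,0],[2,-50,0,0,0,0],[3,-80,0,0,0,0],[4,-112,0,0,0,0],[5,-145,0,0,0,0],[6,-178,0,0,0,0],[7,-211,0,0,0,0],[8,-244,0,0,0,0],[9,-277,0,0,0,0],[10,-310,0,0,0,0],[11,-343,0,0,0,0],[11.5,-375,0,0,0,0],[11.5,-405,0,0,0,0],[11.5,-428,0,0,0,0],[11.5,-442,0,0,0,0],[11.5,-449,0,0,0,0],[11.5,-449,0,0,0,0]]' | grep -E "time|pos|rot|ft_f"
python3 - <<'E'
from bench import ctrl
from h import *
from scipy.optimize import least_squares
im,d=ctrl.get_image("scene");p=ctrl.camera_params("scene");np.savez("scene4.npz",im=im,d=d,**p)
im,P=cloud("scene4.npz");q0=P.reshape(-1,3)
for z0,z1 in((.205,.23),(.23,.255),(.255,.28)):
    q=q0[(np.hypot(q0[:,0]-.570,q0[:,1]+.254)<.02)&(q0[:,2]>z0)&(q0[:,2]<z1)]*1000
    print(len(q),least_squares(lambda p:np.hypot(*(q[:,:2]-p).T)-9,[570,-255],loss="soft_l1",f_scale=.5).x)
cv2.imwrite("pics/c4.png",cv2.resize(im[100:310,150:480],None,fx=2.4,fy=2.4)[:,:,::-1])
E
```

```text
time: 32.72
position: [0.558, 0.196, 0.3156]
ft_force: [-0.2, -0.0, -4.1]
time: 34.98
position: [0.5692, -0.2529, 0.3143]
tool_rot: [-2.491, -1.914, -0.0]
ft_force: [-0.8, 0.2, -4.0]
93 [ 570.22590535 -254.40587149]
91 [ 570.14081683 -254.37885155]
98 [ 570.05280396 -254.59256897]
```

View pics/c4.png

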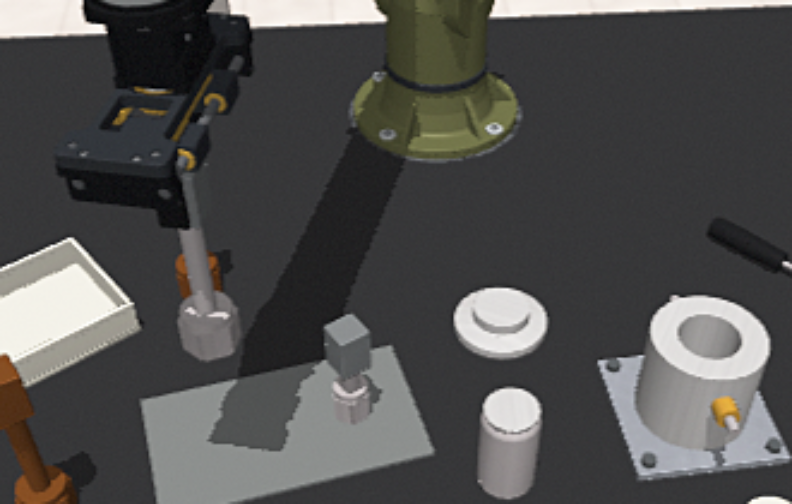

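The wrench hangs upright at crop (210,290) above its old place on the mat. Lowering it gently.

```bash

python3 -m inch '[[0,-0.5,-10,0,0,0],[0,-0.8,-30,0,0,0],[0,-0.8,-60,0,0,0],[0,-0.8,-90,0,0,0],[0,-0.8,-115,0,0,0],[0,-0.8,-133,0,0,0],[0,-0.8,-144,0,0,0],[0,-0.8,-150,0,0,0],[0,-0.8,-151,0,0,0],[0,-0.8,-151,0,0,0]]' | grep -E "time|pos|ft_f"
python3 -m inch '[[0,0,-0.5,0,0,0],[0,0,-1,0,0,0],[0,0,-1.5,0,0,0],[0,0,-1.5,0,0,0]]' | grep -E "time|pos|ft_f"
```

```text
time: 36.28
position: [0.5695, -0.2543, 0.1642]
ft_force: [1.0, -0.2, -4.4]
time: 36.78
position: [0.569, -0.254, 0.1618]
ft_force: [-0.0, -0.6, -4.7]
```

```bash

python3 -m inch '[[0,0,-0.5,0,0,0],[0,0,-1,0,0,0],[0,0,-1.5,0,0,0],[0,0,-1.5,0,0,0]]' | grep -E "time|pos|ft_f"
```

```text
time: 37.28
position: [0.569, -0.2541, 0.1606]
ft_force: [-0.4, 0.5, -1.6]
```

```bash

python3 -m inch '[[0,0,0,0,0,0],[0,0,0,0,0,0],[0,0,0,0,0,0]]' 20 5 | grep -E "time|pos|ft_f|grip"
python3 -m inch '[[0,0,0,0,0,0],[0,0,0,0,0,0],[0,0,0,0,0,0],[0,0,0,0,0,0]]' 60 5 | grep -E "time|pos|ft_f|grip"
python3 -m inch '[[0,0,10,0,0,0],[0,0,30,0,0,0],[0,0,60,0,0,0],[0,0,95,0,0,0],[0,0,130,0,0,0],[-20,0,150,0,0,0],[-60,-25,150,0,0,0],[-100,-60,150,0,0,0],[-130,-90,150,0,0,0],[-140,-110,150,0,0,0],[-140,-110,150,0,0,0]]' | grep -E "time|pos|ft_f|grip"
python3 - <<'E'
from bench import ctrl
from h import *
for n in("scene","top"):
    im,d=ctrl.get_image(n); p=ctrl.camera_params(n);np.savez(f"{n}5.npz",im=im,d=d,**p)
    if n=="scene": cv2.imwrite("pics/s5.png",im[:,:,::-1])
im,P=cloud("top5.npz");q=P.reshape(-1,3)
s=q[(abs(q[:,0]-.57)<.04)&(abs(q[:,1]+.252)<.04)&(q[:,2]>.175)&(q[:,2]<.2)];print(rect(s),np.median(s[:,2]))
E
```

```text
time: 37.65
position: [0.5692, -0.2541, 0.1607]
ft_force: [-0.8, 0.9, -0.5]
grip_width: 0.365
grip_force: 5.0
time: 38.15
position: [0.5692, -0.2541, 0.1605]
ft_force: [0.3, -1.0, -0.2]
grip_width: 0.665
grip_force: 0.0
time: 39.52
position: [0.4279, -0.3659, 0.312]
ft_force: [0.7, 0.1, -1.5]
grip_width: 0.686
grip_force: 0.0
(array([ 570.4, -252.2]), array([32. , 35.3]), 75.5) 0.18902362186145072
```

View pics/s5.png

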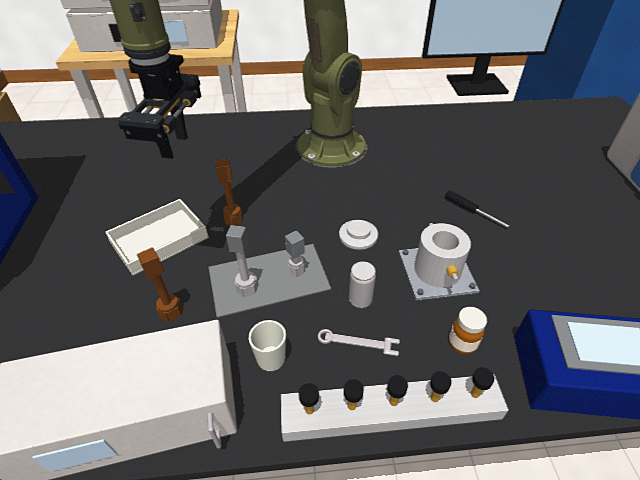

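The wrench stands upright on the mat at (242,262), everything else is unmoved, and the gripper is clear.

```bash
python3 -c "
from bench import ctrl
print(ctrl.close_job())"
```

```text
the job is handed in; nothing more can be done
None
```

The nut is screwed clockwise onto its stop at about 0.49 N m (snug, below the overtightening limit), the wrench stands upright on the mat again, nothing else was moved, and the job was handed in at about 40 s.

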